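# Load a bone plate into the seasoning rack

## Robot

A 7-joint arm with a two-finger parallel gripper is mounted at the origin on the work surface. World frame = base frame: x ahead of the robot, y to its left, z up, the work surface at z = 0. Lengths are in m, angles in rad, forces in N, time in s.
With the tool pointing down it reaches from about 0.35 to 0.9 m from the base axis. Payload 8.1 kg.
Tool frame: the origin (TCP) lies at the very end of the fingers, on their centre line; the grasp point (between the pads) lies 19 mm behind it; z points along the fingers, y is the direction in which the jaws open and shut (so a half turn about z gives the same grasp; the last joint's range is limited). The gripper opens to 85 mm and grips with 20 to 120 N. Pads are 22 mm wide; open, the fingers measure 114 mm over their backs; the gripper's body (76 mm by 85 mm) begins 54 mm behind the grasp point. The pads swing forward as they close: fully open they stand 13 mm farther back than shut.
Start: joints at [1.043, 0.434, 0.025, 1.573, -0.012, 1.134, -0.075], TCP at [0.258, -0.569, 0.231] pointing down, gripper open.
Joint ranges: [-2.62, 2.62], [-0.44, 2.09], [-1.27, 1.32], [0.08, 2.57], [-1.32, 4.46], [0.12, 2], [-2.74, 2.74]. Speed limits (rad/s): [2.22, 2.22, 3.01, 3.01, 3.14, 3.14, 3.14].

## Interface

Orientations are given as a unit quaternion [x, y, z, w].
In Python, from rig import robot gives the robot as it stands. Calls block until the motion is done:
- robot.reach(position, orientation): joint-space move of the TCP to a pose.
- robot.servo_line(position, orientation=None, feed=0.15): straight line of the TCP; orientation=None keeps the orientation; feed is the mean speed in m/s.
- robot.set_joints(angles): joint-space move.
- robot.open_gripper() and robot.grasp(squeeze=None): open the fingers fully, or close them until they stop; squeeze is the grip in N (None keeps the last).
- robot.dwell(seconds).
- robot.inverse_kinematics(position, orientation): joint angles nearest the present ones, or None.
- robot.observe(): the state.
- robot.get_image(name): name is "side" or "top" or "wrist"; returns a dict with "img" (480x640x3 uint8, red, green, blue), "range_z" (480x640 float32, m along the optical axis (not along the pixel's ray), 0 where there is no reading), "fx", "fy", "cx", "cy" (pixels), "world_to_cam" (4x4, takes a point from world to camera coordinates). Camera axes: x right, y down, z forward; pixel columns grow to the right and rows downward; lengths in m; the calibration is good to about 2 mm. A picture is of the moment at which its call begins.
A pose or a line that the arm cannot do raises robot.PlanningError and nothing moves.
- robot.close_job(): hands the job in, once; it reports no verdict.
The state is a dict: "time_s": time; "joints": joint angles; "joint_velocities": joint speeds; "tau": joint torques, N m; "ee_pos": TCP position; "tcp_rot": TCP orientation; "force": force on the tool from outside, world axes, zero at the start; "wrist_torque": the same for the moment, N m; "finger_gap": opening from 0.0 (shut) to 1.0 (fully open).
Only numpy, scipy, OpenCV 4.12 (cv2) and the standard library are available. Lean on these libraries where they do the work, as an engineer would, in place of code of your own. Each camera call takes 0.05 s, during which the arm holds its last target.

## Task

Slide the loading carriage along until the bone plate standing in it is in line with the one empty slot of the rack, then push the plate, without lifting it out, into that slot until it is fully home against the back stop, flush with the stored plates. Let go, and leave the stored plates, the tin cup and the checker where they are.

Things in the scene. Friction and masses are not known exactly. Their poses are not given: they have to be found in the camera images.
- rack: Fixed wooden rack. Origin on the bench under the middle of the slot mouths; +x into the slots (away from the robot), +y along the row, z up. Five 9 mm slots along x, at y = -48, -24, 0, 24, 48 mm; floors 18 mm above the bench. Ribs between: 15 mm thick, tops 46 mm above the bench, rounded ends at x = 4 mm. In front is the carriage bed, 10 mm high, x -211 to -1, y -118 to 168 mm.
- back_stop (a point): Top middle of the face of the rack's back stop, a bar across the far ends of all the slots, 63 mm high above the bench; its face is 112 mm in (+x) from the slot mouths. Axes as the rack's.
- carriage (a joint): How far in m the loading carriage has slid along the rack's y from where it started (0 at the start; +0.01 to -0.17). It starts 70 to 115 mm to the +y side of the middle slot, beyond the row's end, and must go towards -y. It runs on a straight guide, stays where it is left, and takes about 3 N to move.
- carriage_knob (a point): Middle of the carriage's upright wooden knob, a cylinder 26 mm in diameter, standing from 20 to 65 mm above the bench; this point is 45 mm above the bench and its axes are the rack's. It is on the groove's centre line, 124 mm behind (-x) the groove point. The carriage's base is 50 mm wide (y), its top 20 mm above the bench.
- carriage_groove (a point): Middle of the carriage's groove floor, 20 mm above the bench (2 mm above the slot floors), 61 mm in front (-x) of the slot mouths; axes as the rack's. The groove runs along x, is 8 mm wide between two cheeks 105 mm long, 12 mm thick and 28 mm high (tops 48 mm above the bench), and open at both ends.
- plate: The bone plate to load, standing on edge in the carriage groove: 110 mm long (x), 6 mm thick (y), 80 mm high (z), about 0.1 kg. Origin at the middle of its underside; axes start along the rack's; its rear upright edge (-x, towards the knob) starts 116 mm before the slot mouths. Its upper part stands clear above the cheeks, so there its rear edge can be pushed.
- empty_slot: The empty slot (any of the five): point on its floor where the middle of a fully home plate's underside lies, 57 mm in (+x) from the slot mouths; axes as the rack's. It holds nothing but the thin cork lining that all the slots have.
- stored0: Stored bone plate 1 of 4, like the plate to load (110 x 6 x 80 mm), standing fully home in one of the other slots. Origin at the middle of its underside, axes as the rack's.
- stored1: Stored bone plate 2 of 4, like the plate to load (110 x 6 x 80 mm), standing fully home in one of the other slots. Origin at the middle of its underside, axes as the rack's.
- stored2: Stored bone plate 3 of 4, like the plate to load (110 x 6 x 80 mm), standing fully home in one of the other slots. Origin at the middle of its underside, axes as the rack's.
- stored3: Stored bone plate 4 of 4, like the plate to load (110 x 6 x 80 mm), standing fully home in one of the other slots. Origin at the middle of its underside, axes as the rack's.
- cup: Bystander: plain tin measuring cup, 74 mm across the rim, 85 mm high, with a side handle reaching 58 mm from its axis; on the bench on the -y side of the carriage bed. Origin at the centre of its underside.
- checker: Bystander: round rosewood checker, 44 mm across, 11 mm thick, flat on the bench on the -y side of the rack. Origin at the centre of its underside.
- vise: Bystander, fixed: small iron bench vise gripping a bone blank, footprint about 155 x 100 mm, 130 mm high, on the +y side of the rack. Origin on the bench at the centre of its base.
There are look-alikes about, which are no part of the job. What is shaped like the stored1 but black or blue is not meant. What is shaped like the plate but yellow is not meant.

How it is judged:
By the outcome, as a careful person would: the job done as asked, in the order asked, and still so for the second after the job is handed in, with the robot touching nothing.
It also fails if it takes over 45 s, if anything falls off the work surface, if the arm or the gripper's body presses on something with over 40 N, if the wrist force passes 120 N, or if a joint passes its speed limit or range.

## Working session

There is one attempt and no reset: what is moved stays moved. The work goes in short steps, each a Python script; the robot and the scene stay as the last script left them, time stands still between calls to the robot, and variables do not carry over. Pictures are saved under pics/ and viewed, and the job is handed in when it is done.

```bash
ls; mkdir -p pics
cat > h.py <<'E'
import numpy as np, cv2
from rig import robot
def snap(name,fn):
    d=robot.get_image(name)
    cv2.imwrite(f'pics/{fn}.png',cv2.cvtColor(d['img'],cv2.COLOR_RGB2BGR))
    np.savez(f'pics/{fn}.npz',**d)
    return d
def load(fn): return dict(np.load(f'pics/{fn}.npz'))
def pts(d):
    z=d['range_z'];v,u=np.mgrid[0:480,0:640]
    P=np.stack([(u-d['cx'])/d['fx']*z,(v-d['cy'])/d['fy']*z,z,np.ones_like(z)],-1)
    W=P@np.linalg.inv(d['world_to_cam']).T
    W[z==0]=np.nan
    return W[...,:3]
def ray(d,u,v,h):
    T=np.linalg.inv(d['world_to_cam']);r=T[:3,:3]@np.array([(u-d['cx'])/d['fx'],(v-d['cy'])/d['fy'],1]);o=T[:3,3]
    return o+r*(h-o[2])/r[2]
def proj(d,p):
    c=d['world_to_cam']@np.append(p,1);return np.array([d['fx']*c[0]/c[2]+d['cx'],d['fy']*c[1]/c[2]+d['cy']])
E
python3 - <<'E'
from h import *
for n in ['side','top','wrist']: 
    d=snap(n,n+'0'); print(n,np.linalg.inv(d['world_to_cam'])[:3].round(3).tolist(),d['fx'])
o=robot.observe();print(o)
E
```

```text
pics
side [[-0.995, -0.069, 0.07, 0.528], [-0.098, 0.787, -0.609, 0.624], [-0.013, -0.613, -0.79, 0.809]] 466.15266076963263
top [[-0.007, -0.984, 0.177, 0.46], [-1.0, 0.011, 0.022, 0.028], [-0.024, -0.177, -0.984, 0.897]] 498.9063723611661
wrist [[0.412, -0.876, -0.25, 0.32], [-0.911, -0.397, -0.111, -0.54], [-0.002, 0.274, -0.962, 0.373]] 392.12898850561527
{'time_s': 0.15, 'joints': array([ 1.04336913,  0.43503842,  0.02499198,  1.57388713, -0.01156489,
        1.13402447, -0.07509724]), 'joint_velocities': array([ 2.01626199e-03, -1.31936278e-03, -2.05534780e-03, -1.89996776e-03,
        3.17306935e-05,  9.07121296e-04,  4.17241858e-04]), 'tau': array([ 2.86300143e-03, -6.70887136e+01,  1.02636639e+00, -3.16450739e+01,
        1.55971240e-02,  9.03940934e-03, -4.28015630e-05]), 'ee_pos': array([ 0.25737742, -0.56911547,  0.23072208]), 'tcp_rot': array([ 9.77531832e-01,  2.10786977e-01, -1.99939201e-04, -5.72836441e-04]), 'force': array([-0.73422999, -0.22324934, -0.7847995 ]), 'wrist_torque': array([ 0.01690445, -0.00843957,  0.02657528]), 'finger_gap': 0.9961877424579445}
```

View pics/top0.png

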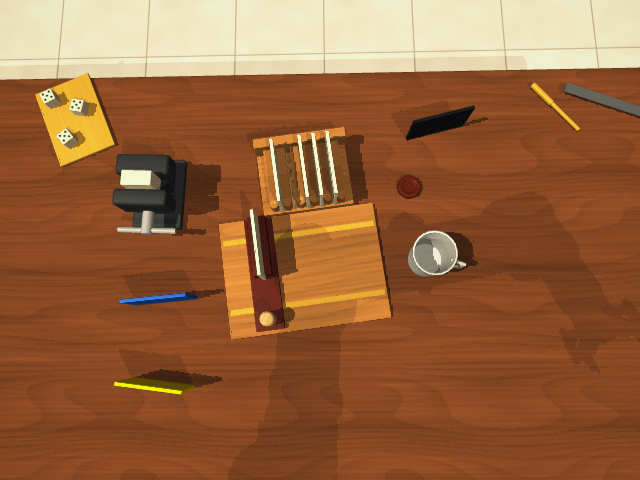

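View pics/side0.png

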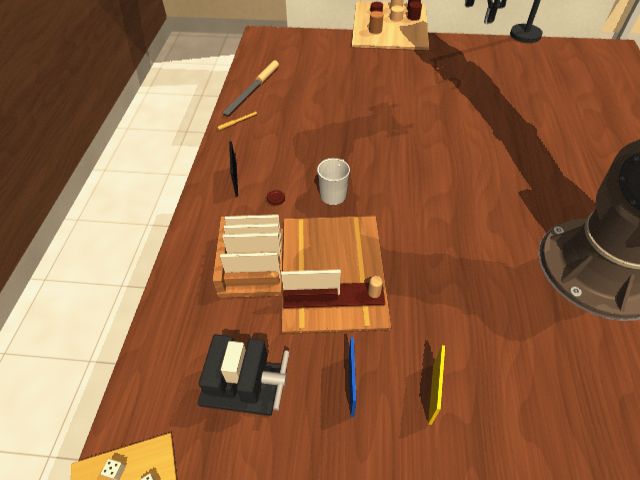

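The top view shows the cream plate in the carriage at about (260,243), with the knob at (267,319). The stored plates are at columns ~275, 303, 318 and 332, so the gap is near column 290, second from +y. Look-alikes are the blue plate (158,299), the yellow plate (148,387), the black plate (440,122) and the vise's bone blank (140,179). The cream plate in the groove is the one I want.

Run:
```python
from h import *
d=load('top0');W=pts(d);img=d['img'].astype(int)
cv2.imwrite('pics/crop0.png',cv2.cvtColor(cv2.resize(d['img'][115:345,210:400],None,fx=3,fy=3)[:600],cv2.COLOR_RGB2BGR)[:600,:])
for nm in ['top0','side0']:
    d=load(nm);W=pts(d);img=d['img'].astype(int)
    white=(img.min(-1)>150)&(img.max(-1)-img.min(-1)<70)
    m=white&(W[...,2]>.085)&(W[...,2]<.112)&(W[...,0]>.3)&(W[...,0]<.8)&(abs(W[...,1])<.2)
    n,l,s,c=cv2.connectedComponentsWithStats(m.astype(np.uint8))
    for i in range(1,n):
        if s[i,4]<40: continue
        P=W[l==i];z=np.median(P[:,2]);mu=P.mean(0)
        v=np.linalg.svd(P[:,:2]-mu[:2],full_matrices=False)[2][0]; v*=np.sign(v[0])
        t=(P[:,:2]-mu[:2])@v
        print(nm,s[i],mu.round(4),'zmax',P[:,2].max().round(4),'ang',np.degrees(np.arctan2(v[1],v[0])).round(2),'ext',t.min().round(4),t.max().round(4))
```

```text
top0 [325 131  13  62 191] [0.735  0.011  0.0984] zmax 0.1022 ang 7.34 ext -0.0534 0.0557
top0 [311 133  12  62 191] [0.7324 0.0349 0.0982] zmax 0.101 ang 7.39 ext -0.0541 0.0548
top0 [297 135  12  62 189] [0.7284 0.0585 0.0983] zmax 0.102 ang 7.48 ext -0.0526 0.0559
top0 [269 139  11  62 191] [0.7226 0.1061 0.0986] zmax 0.1014 ang 7.43 ext -0.0533 0.0551
top0 [250 210  10  65 202] [0.6001 0.1372 0.1003] zmax 0.1049 ang 7.44 ext -0.0535 0.0541
side0 [225 215  54   4 116] [0.7341 0.0117 0.0979] zmax 0.1008 ang 7.31 ext -0.0534 0.0543
side0 [224 224  54   4 134] [0.7302 0.0352 0.0981] zmax 0.1012 ang 7.21 ext -0.0513 0.0558
side0 [223 233  55   5 131] [0.7274 0.0591 0.0982] zmax 0.1016 ang 7.44 ext -0.0524 0.0543
side0 [220 253  57   4 135] [0.7234 0.107  0.0979] zmax 0.1009 ang 7.23 ext -0.0536 0.0535
side0 [282 270  58   5 144] [0.5992 0.1381 0.1002] zmax 0.1029 ang 7.13 ext -0.0522 0.0535
```

View pics/crop0.png

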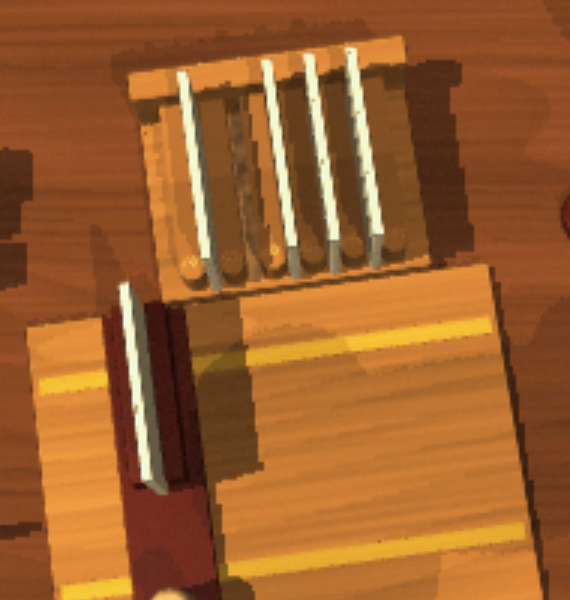

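```bash
cat >> h.py <<'E'
TH=np.radians(7.35);EX=np.array([np.cos(TH),np.sin(TH),0]);EY=np.array([-np.sin(TH),np.cos(TH),0]);
Q=[np.cos(TH/2),np.sin(TH/2),0,0]
E
python3 - <<'E'
from h import *
st={-48:[(0.735,.011),(.7341,.0117)],-24:[(.7324,.0349),(.7302,.0352)],0:[(.7284,.0585),(.7274,.0591)],48:[(.7226,.1061),(.7234,.107)]}
o=[]
for k,v in st.items():
    for p in v:
        p=np.array([*p,0]);l=p@EY*1e3-k;o.append(l);print(k,round(l,2),round(p@EX*1e3,1))
o0=np.mean(o);print('lat0',o0,'empty lat',o0+24)
for p in [(0.6001,.1372,0),(.5992,.1381,0)]: print('plate lat',np.dot(p,EY)*1e3-o0,'long',np.dot(p,EX)*1e3)
for nm in ['top0','side0']:
    d=load(nm);W=pts(d)
    m=(W[...,2]>.061)&(W[...,2]<.07)&(abs(W[...,0]-.47)<.06)&(abs(W[...,1]-.12)<.05)
    P=W[m];print(nm,m.sum(),P.mean(0),((P.max(0)+P.min(0))/2), P.max(0)-P.min(0))
    c=P.mean(0);print('knob lat',c@EY*1e3-o0,'long',c@EX*1e3)
    # carriage base lateral extents z~.02
    L=(W@EY)*1e3-o0;X=(W@EX)*1e3
    for zz,nmz in [((.017,.024),'base'),((.045,.051),'cheek')]:
        mm=(W[...,2]>zz[0])&(W[...,2]<zz[1])&(L>40)&(L<140)&(X>400)&(X<680)
        if nmz=='base': mm&=(X<540)
        if mm.any(): print(nm,nmz,mm.sum(),np.percentile(L[mm],[1,50,99]),np.percentile(X[mm],[1,99]))
E
```

```text
-48 -35.12 730.4
-48 -34.31 729.6
-24 -35.08 730.8
-24 -34.5 728.7
0 -35.17 729.9
0 -34.44 729.0
48 -35.21 730.2
48 -34.42 731.1
lat0 -34.782545104158224 empty lat -10.782545104158224
plate lat 94.08431362181955 long 612.7211031543451
plate lat 95.09205562010766 long 611.9436354284
top0 172 [0.47775797 0.12100523 0.06455076] [0.47761084 0.12098327 0.06487064] [0.02457136 0.02504753 0.00724559]
knob lat 93.67384714827011 long 489.31253621064326
top0 base 903 [ 68.94638082  91.59752424 118.17995164] [471.11525549 539.38092323]
top0 cheek 669 [ 72.48693734  87.37513539 109.65303124] [563.3358481  671.10010647]
side0 109 [0.4771021  0.12371866 0.06429515] [0.4773671  0.12317414 0.06454907] [0.0246526  0.02529967 0.00675278]
knob lat 96.44888517733366 long 489.0091894200952
side0 base 595 [ 70.11664761 101.64198049 119.98849386] [470.62056994 539.51987115]
side0 cheek 416 [ 50.38894288 103.68813631 110.89045369] [486.78335335 679.73496183]
```

```bash
cat >> h.py <<'E'
LAT0=-.0348
def RP(x,lat,z): return EX*x+EY*(lat+LAT0)+np.array([0,0,z])   # x: along EX (mouth .673)
def lat(p): return p@EY-LAT0
E
python3 - <<'E'
from h import *
k=RP(.489,.0944,0);print(k)
try:
    robot.reach(RP(.489,.0944,.15),Q)
    robot.servo_line(RP(.489,.0944,.032),Q,feed=.12)
    print(robot.observe()['ee_pos'],robot.observe()['force'])
    d=snap('side','side1')
    robot.grasp(20)
except Exception as e: print('ERR',repr(e))
o=robot.observe();print(o['time_s'],o['ee_pos'],lat(o['ee_pos']),o['force'],o['finger_gap'],o['joints'])
snap('side','side2')
E
```

```text
[0.47735734 0.12166812 0.        ]
[0.4778205  0.12189331 0.03257056] [0.34110147 0.31290691 0.5259307 ]
4.4917 [0.47742315 0.12162162 0.03218762] 0.09434545792505691 [-1.32859132 -1.2293654   5.04731081] 0.297159631429069 [ 0.00999796  0.54879254 -0.49088603  2.06252029  0.43136241  0.62937669
 -2.21660437]
```

View pics/side2.png

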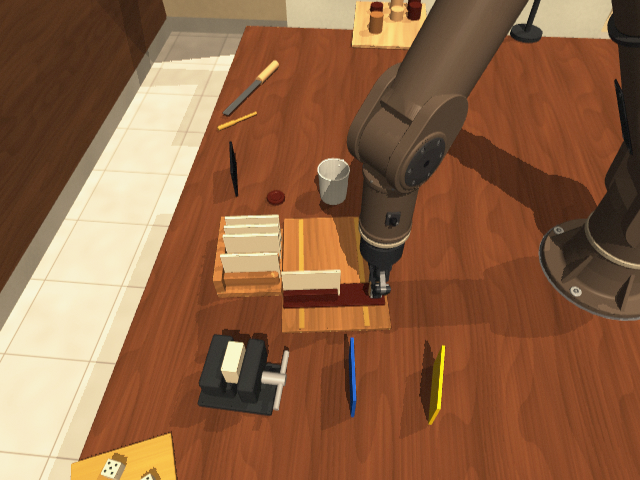

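The fingers are closed on the knob at about (378,282). The gap of 0.297 x 85 mm ≈ 25 mm matches its 26 mm diameter. Next I slide it.

```bash
cat > meas.py <<'E'
from h import *
def plates(nm,d):
    W=pts(d);img=d['img'].astype(int)
    white=(img.min(-1)>150)&(img.max(-1)-img.min(-1)<70)
    m=white&(W[...,2]>.088)&(W[...,2]<.107)&(W[...,0]>.5)&(W[...,0]<.8)&(abs(W[...,1])<.2)
    n,l,s,c=cv2.connectedComponentsWithStats(m.astype(np.uint8))
    r=[]
    for i in range(1,n):
        if s[i,4]<40: continue
        P=W[l==i];mu=P.mean(0);v=np.linalg.svd(P[:,:2]-mu[:2],full_matrices=False)[2][0];v*=np.sign(v[0])
        x=P@EX
        r.append((lat(mu)*1e3,(x.min()*1e3),x.max()*1e3,mu[2]*1e3,np.degrees(np.arctan2(v[1],v[0])),s[i,4]))
    for q in sorted(r): print(nm,np.round(q,1))
E
python3 - <<'E'
from meas import *
p=robot.observe()['ee_pos']
robot.servo_line(p-.0704*EY,Q,feed=.06)
robot.dwell(.2)
o=robot.observe();print(o['time_s'],lat(o['ee_pos']),o['force'],o['finger_gap'])
for n in ['top','side']: plates(n,snap(n,n+'3'))
E
```

```text
6.0667 0.023199708240348317 [ 0.61762058 -3.41420991  4.9625725 ] 0.2960661356429441
top [-48.3 676.8 785.3  98.3   7.4 190. ]
top [-24.3 677.2 785.4  98.4   7.4 191. ]
top [-4.000e-01  6.772e+02  7.861e+02  9.850e+01  7.500e+00  1.880e+02]
top [ 23.  606.4 666.5 100.2   6.9 108. ]
top [ 47.7 677.5 785.5  98.5   7.2 164. ]
side [-47.2 676.1 783.9  98.3   7.3 117. ]
side [-23.7 677.5 783.5  98.    7.  134. ]
side [2.000e-01 6.769e+02 7.835e+02 9.800e+01 7.700e+00 1.320e+02]
side [ 24.8 594.6 666.6 100.    6.3  75. ]
side [ 48.2 752.6 784.8  98.1  11.2  42. ]
side [ 48.7 689.3 731.9  97.6   7.1  45. ]
```

```bash
python3 -c "
import cv2
a=cv2.imread('pics/top3.png')[110:345,200:470];b=cv2.imread('pics/side3.png')[190:345,190:410]
cv2.imwrite('pics/c3a.png',cv2.resize(a,None,fx=2.5,fy=2.5));cv2.imwrite('pics/c3b.png',cv2.resize(b,None,fx=3.5,fy=3.5))"
```

```text
(no output)
```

View pics/c3a.png

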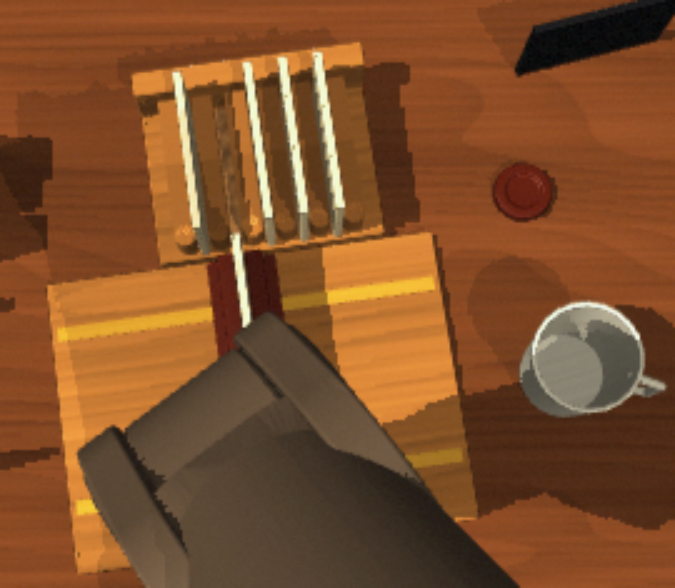

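View pics/c3b.png

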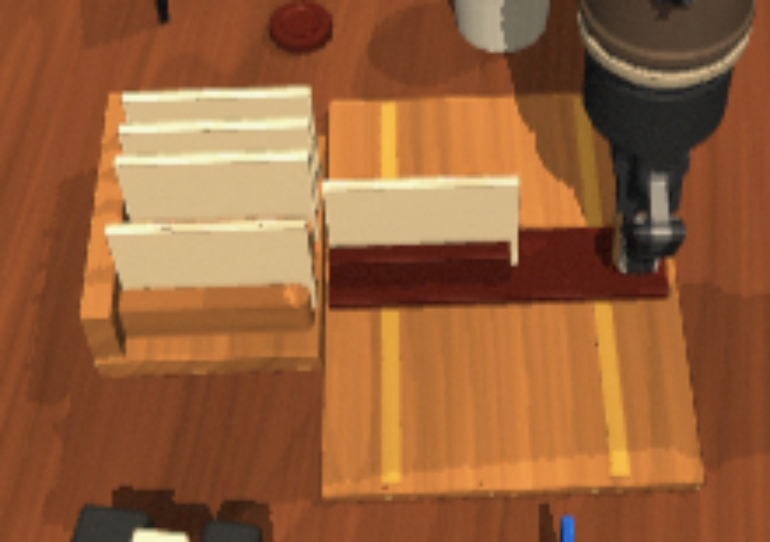

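The front edge of the plate is at crop pixel (236,238), right at the empty slot's mouth. I'll release, back off and measure again without the arm in the way.

```bash
python3 - <<'E'
from meas import *
robot.open_gripper()
p=robot.observe()['ee_pos'];print(lat(p),robot.observe()['finger_gap'])
q=p.copy();q[2]=.13
robot.servo_line(q,Q,feed=.15)
robot.servo_line(RP(.43,.024,.17),Q,feed=.2)
print(robot.observe()['time_s'],robot.observe()['force'])
for n in ['top','side','wrist']:
    d=snap(n,n+'4')
    plates(n,d)
    W=pts(d);m=(W[...,2]>.061)&(W[...,2]<.068)&(abs(W[...,:2]-RP(.489,.024,0)[:2]).max(-1)<.03)
    if m.any(): print('knob',m.sum(),lat(np.nanmean(W[m],0)))
E
python3 -c "
import cv2
a=cv2.imread('pics/top4.png')[110:345,200:470]
cv2.imwrite('pics/c4a.png',cv2.resize(a,None,fx=2.5,fy=2.5))"
```

```text
0.024001217997304723 1.0012146872719174
8.0917 [0.33359477 0.54806068 0.44051573]
top [-48.3 677.1 785.3  98.4   7.3 189. ]
top [-24.3 677.1 785.5  98.5   7.4 192. ]
top [-3.000e-01  6.767e+02  7.856e+02  9.850e+01  7.500e+00  1.900e+02]
top [ 23.5 559.3 666.6 100.4   7.5 209. ]
top [ 47.6 677.2 785.3  98.3   7.4 191. ]
knob 12 0.013961149388422679
side [-47.5 676.1 784.2  97.9   7.1 116. ]
side [-23.6 677.4 783.3  98.2   7.6 134. ]
side [2.000e-01 6.769e+02 7.839e+02 9.800e+01 7.600e+00 1.320e+02]
side [ 24.2 559.5 666.6  99.8   7.2 126. ]
side [ 48.5 677.4 784.9  98.1   7.4 137. ]
knob 94 0.026111868196278434
wrist [ 23.8 557.  560.1  99.5 -84.   77. ]
knob 1248 0.02380941694503418
```

View pics/c4a.png

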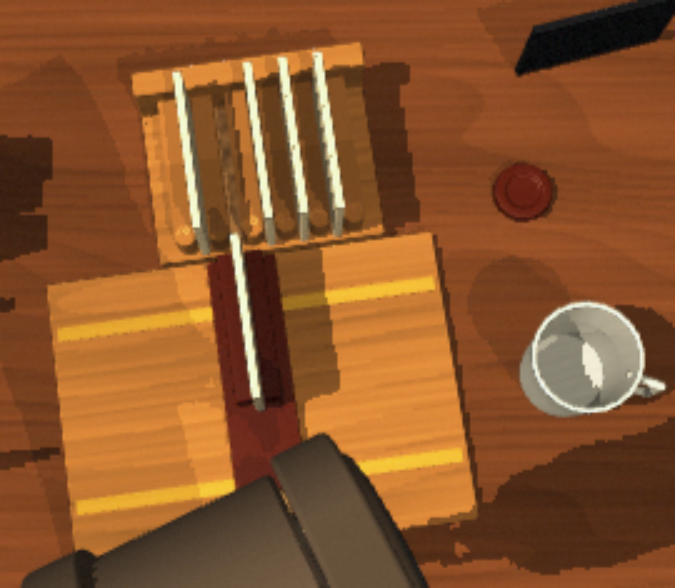

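View pics/wrist4.png

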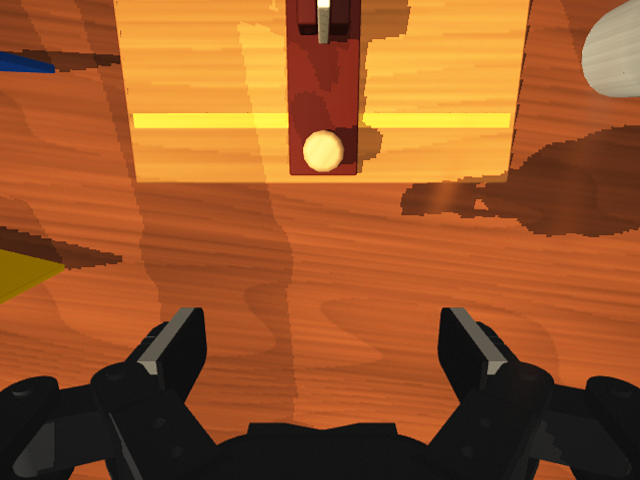

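The plate agrees with the slot line to about 0.15 mm in both views, after comparing it with the neighbouring stored plates. In the wrist view the plate's rear edge is at (323,20), dead ahead of the knob at (323,151). Next I push low on its rear edge with the fingers shut.

```bash
python3 - <<'E'
from meas import *
robot.grasp(30)
L=.0239
robot.servo_line(RP(.533,L,.13),Q,feed=.2)
robot.servo_line(RP(.533,L,.055),Q,feed=.12)
o=robot.observe();print(o['time_s'],o['ee_pos'],o['force'])
for x in (.56,.60,.635):
    robot.servo_line(RP(x,L,.055),Q,feed=.06)
    o=robot.observe();print(o['time_s'],(o['ee_pos']@EX).round(4),lat(o['ee_pos']).round(4),o['ee_pos'][2].round(4),'F',(o['force']@EX).round(1),(o['force']@EY).round(1),o['force'][2].round(1))
    if np.linalg.norm(o['force'])>25: break
for n in ['top','side']: plates(n,snap(n,n+'5'))
E
python3 -c "
import cv2
b=cv2.imread('pics/side5.png')[190:345,190:410]
cv2.imwrite('pics/c5b.png',cv2.resize(b,None,fx=3.5,fy=3.5))"
```

```text
10.4833 [0.53031956 0.05755638 0.05569239] [ 0.08905108 -0.0573148   0.24113162]
11.0833 0.5601 0.024 0.0548 F 0.0 0.3 -0.4
11.9 0.5999 0.024 0.0549 F 0.1 1.4 -0.0
12.6333 0.6349 0.024 0.0549 F 0.3 -0.1 -0.1
side [-47.3 684.5 784.3  98.1   7.3 104. ]
side [-23.7 679.2 784.3  98.    7.4 131. ]
side [4.000e-01 6.769e+02 7.836e+02 9.810e+01 7.500e+00 1.290e+02]
side [ 48.7 692.8 731.5  98.    7.3  44. ]
```

View pics/c5b.png

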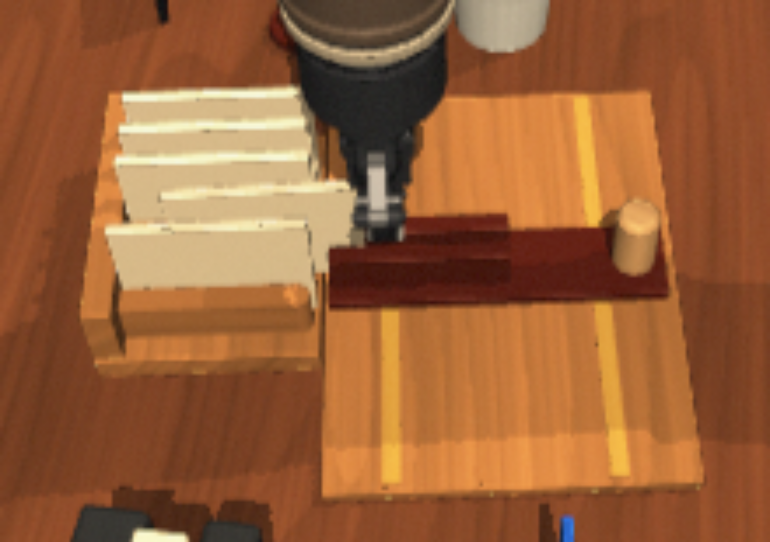

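The plate is going down the second slot. Its top edge runs from crop (160,197) to (352,186), with about 25 mm left. I'll continue with small steps, watching the force.

```bash
python3 - <<'E'
from meas import *
L=.0239
for x in [.655,.659,.661,.663,.664,.665,.666,.667,.668,.669,.670]:
    robot.servo_line(RP(x,L,.055),Q,feed=.04)
    o=robot.observe();print(o['time_s'],x,(o['ee_pos']@EX).round(4),lat(o['ee_pos']).round(4),'F',(o['force']@EX).round(1),(o['force']@EY).round(1),o['force'][2].round(1))
    if abs(o['force']@EX)>12: break
for n in ['top','side']: plates(n,snap(n,n+'6'))
E
python3 -c "
import cv2
b=cv2.imread('pics/side6.png')[190:345,190:410]
cv2.imwrite('pics/c6b.png',cv2.resize(b,None,fx=3.5,fy=3.5))"
```

```text
13.3833 0.655 0.6551 0.024 F -1.2 1.1 0.3
13.6333 0.659 0.6592 0.0239 F -0.3 0.4 -0.6
13.8833 0.661 0.661 0.0239 F -0.9 0.4 -0.1
14.1333 0.663 0.6631 0.0239 F -0.6 0.6 -0.8
14.3833 0.664 0.6641 0.0239 F 0.2 0.1 -0.1
14.6333 0.665 0.6647 0.0239 F -2.3 -1.1 1.0
14.8833 0.666 0.6648 0.0239 F -6.3 0.0 1.9
15.1333 0.667 0.6648 0.0238 F -8.5 -0.4 4.0
15.3833 0.668 0.6648 0.0238 F -12.8 -0.7 5.6
side [-47.6 717.  784.5  98.    8.3  72. ]
side [-23.6 709.4 783.6  98.2   7.9  89. ]
side [1.000e-01 7.102e+02 7.835e+02 9.820e+01 8.400e+00 7.700e+01]
side [ 48.7 689.3 731.2  97.8   7.3  46. ]
```

View pics/c6b.png

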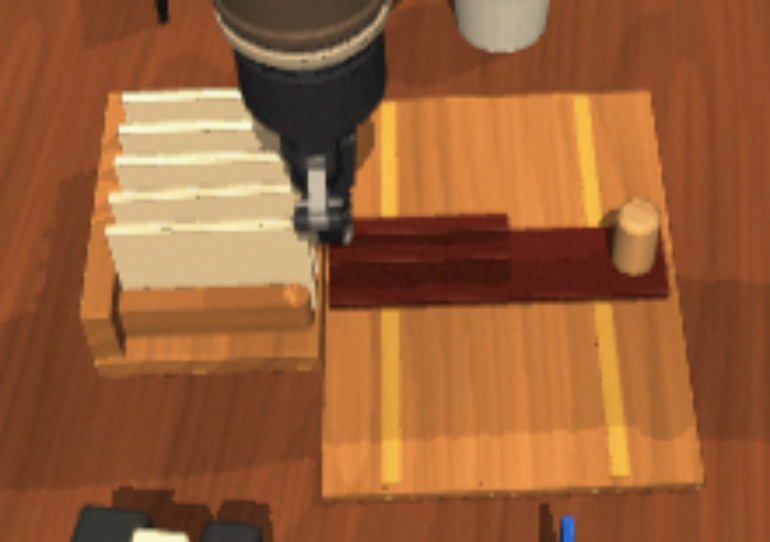

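The tool stopped dead at 0.6648 m while the force climbed to 13 N, so the plate is against the stop. The expected position was 0.664. I'll back straight off, then check.

```bash
python3 - <<'E'
from meas import *
robot.servo_line(RP(.645,.0239,.055),Q,feed=.06)
robot.servo_line(RP(.645,.0239,.15),Q,feed=.15)
robot.servo_line(RP(.43,.0239,.2),Q,feed=.25)
o=robot.observe();print(o['time_s'],o['force'],o['finger_gap'])
for n in ['top','side','wrist']: plates(n,snap(n,n+'7'))
for n in ['top0','top7']:
    W=pts(load(n)); 
    L=lat(W)*1e3; m=(W[...,2]>.008)&(W[...,2]<.014)&(abs(W[...,0]-.66)<.06)&(abs(W[...,1]+.12)<.06); print(n,'checker',m.sum(),np.nanmean(W[m],0).round(4))
    m=(W[...,2]>.07)&(W[...,2]<.09)&(abs(W[...,0]-.55)<.08)&(abs(W[...,1]+.17)<.08); print('cup',m.sum(),np.nanmean(W[m],0).round(4))
E
python3 -c "
import cv2
a=cv2.imread('pics/top7.png')[110:345,200:470]
cv2.imwrite('pics/c7a.png',cv2.resize(a,None,fx=2.5,fy=2.5))
b=cv2.imread('pics/side7.png')[150:345,190:410]
cv2.imwrite('pics/c7b.png',cv2.resize(b,None,fx=3,fy=3))"
```

```text
17.8333 [-0.06124668  0.40471116  1.00411313] 0.002293040809622458
top [-48.2 677.3 785.4  98.4   7.4 192. ]
top [-24.3 677.  786.7  98.2   7.4 190. ]
top [-3.000e-01  6.770e+02  7.857e+02  9.850e+01  7.500e+00  1.900e+02]
top [ 23.7 676.2 785.2  98.5   8.8 190. ]
top [ 47.6 676.9 785.3  98.4   7.5 189. ]
side [-47.5 676.1 784.1  97.9   7.6 117. ]
side [-23.6 677.4 784.5  98.2   7.4 134. ]
side [3.000e-01 6.766e+02 7.833e+02 9.810e+01 7.500e+00 1.320e+02]
side [ 24.4 676.4 783.2  98.    9.1 141. ]
side [ 48.4 675.8 784.2  98.1   7.5 142. ]
top0 checker 523 [ 0.6674 -0.1005  0.0105]
cup 480 [ 0.5847 -0.1634  0.0812]
top7 checker 519 [ 0.6665 -0.1002  0.0106]
cup 480 [ 0.5846 -0.1632  0.0811]
```

View pics/c7a.png

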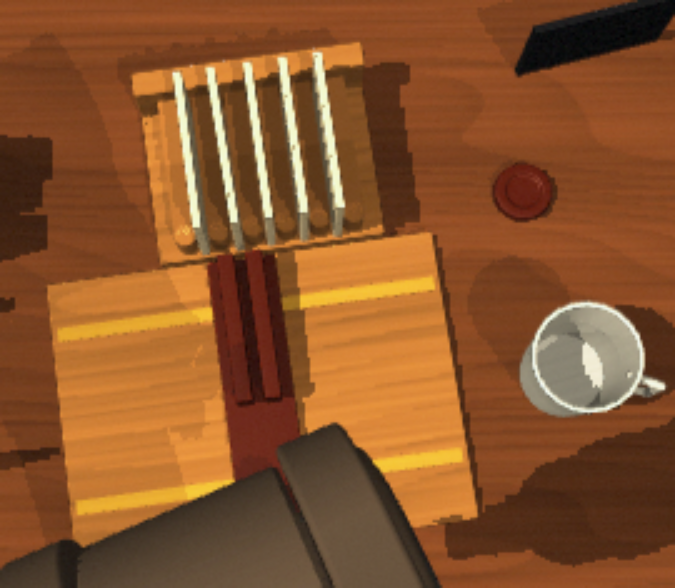

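View pics/c7b.png

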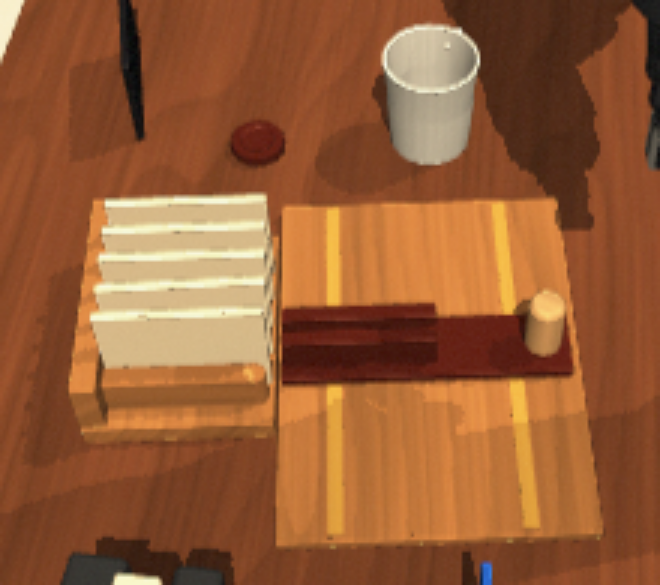

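All five plates now stand level and flush; the loaded one is at crop (225,160) in the top view. The cup and checker readings are unchanged within noise. I'm handing the job in.

```bash
python3 -c "
from rig import robot
robot.close_job()"
```

```text
the job is handed in; nothing more can be done
```

The bone plate is in the empty slot (y = +24 mm), fully home against the back stop, and I've handed the job in at about 18 s. I gripped the carriage knob and slid the carriage about 70 mm towards -y. Then I let go and pushed the plate's rear edge in with the shut fingers until they stopped dead, at about 13 N.

- **Alignment before the push:** the plate was within about 0.2 mm of the slot line in both the top and side views.
- **Seating:** the plate's ends and top height match the stored plates to about 1 mm.
- **Other objects:** the stored plates and the cup read as at the start. The checker read 0.9 mm different, which I take as measurement noise.
- **Robot:** it ended clear of everything, with a wrist force of about 1 N.

**One small disagreement:** the loaded plate sits turned about 1.5° relative to its neighbours. That is within the slot's play, so I left it.

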